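# Set the labelling jig and hold a spice jar pressed in its sprung V cradle

## Robot

A 6-joint arm with a two-finger parallel gripper is mounted at the origin on a cart in front of the work surface, level with it; the furniture and walls round the work are solid. World frame = base frame: x ahead of the robot, y to its left, z up, the work surface at z = 0. Lengths are in m, angles in degrees, forces in N, time in s.
With the tool pointing down it reaches from about 0.275 to 0.75 m from the base axis. Payload 10.2 kg.
Tool frame: the origin (TCP) lies on the front face of the gripper's body, between the roots of the fingers; the fingertips stand 64 mm ahead of it and the grasp point (between the pads) lies 45 mm ahead of it (r.grasp_offset is the distance from the TCP to the grasp point, in m); z points along the fingers, y is the line along which they close (so a half turn about z gives the same grasp; the last joint's range is limited). The gripper opens to 88 mm and grips with 3 to 60 N. Pads are 18 mm wide; open, the fingers measure 123 mm over their backs; the gripper's body (75 mm by 187 mm) begins 45 mm behind the grasp point.
Start: joints at [58.648, 17.928, 85.812, -0, 76.261, -12.8], TCP at [0.167, 0.498, 0.303] pointing down, gripper open.
Joint ranges: [-168.41, 168.41], [-55.51, 124.54], [10.69, 146.95], [-70.63, 250.63], [1, 178], [-165.06, 165.06]. Speed limits (degrees/s): [136.94, 136.94, 172.46, 180, 180, 180].

## Interface

Orientations are given as [roll, pitch, yaw] about the fixed x, y, z axes, in that order (R = Rz(yaw) Ry(pitch) Rx(roll)).
In Python, from station import r, snapshot, workorder gives the robot as it stands.
- The arm moves only by the tool carry_out, never from a script. Its argument "rows" is a list of rows, each a list of 7 numbers: the shift along the tool's x, y, z in mm, then the turn, a rotation vector about the tool's x, y, z in rad, then the opening, from 0 (shut) to 1 (fully open). In form: [[x, y, z, rx, ry, rz, fingers], ...]. A call has 1 to 12 rows; each row shifts and turns the commanded pose from where the row before left it, along the tool's axes as they then stand; what a row does not reach is not made up. A row lasts 1/10 s, in which the tool goes at most 50 mm and 8.59 degrees, less where a joint would pass 70% of its speed; a pose out of reach is approached as far as the arm can. A call with a gripper value outside its range is refused whole. The fingers move at their own pace and stop on an object; "force" is the grip in N (left out, the last holds). Time passes only in rows, so rows that do not move let the fingers close. It gives the time, the measured TCP pose, the force, the opening and the grip force at its end, in the units of the state.
- r.get_state(): the state, without advancing time (a new reading comes with each control period).
- snapshot(name): name is "side" or "top" or "wrist"; returns a dict with "color" (384x512x3 uint8, red, green, blue), "fx", "fy", "cx", "cy" (pixels), "k1" (the pictures are not rectified: a ray, as slopes to the right and down, at radius r is drawn at 1 + k1 r^2 times it, then the intrinsics apply), "world_to_cam" (4x4, takes a point from world to camera coordinates). Camera axes: x right, y up, looking along -z (the intrinsics and any distortion apply to the point x, -y, -z); pixel columns grow to the right and rows downward; lengths in m; the calibration is good to about 2 mm. A picture is of the moment at which its call begins. There is no depth.
- workorder.job_done(): hands the job in; it is judged then, once.
The state is a dict: "clock": time; "qpos": joint angles; "qvel": joint speeds; "tau": joint torques, N m; "tool_pos": TCP position; "orientation": TCP orientation; "contact_force": force on the tool from outside, world axes, zero at the start; "moment": the same for the moment, N m; "opening": finger opening in m; "grip_force": force on a finger pad.
Only numpy, scipy, OpenCV 4.12 (cv2) and the standard library are available. Lean on these libraries where they do the work, as an engineer would, in place of code of your own. Each camera call takes 0.05 s, during which the arm holds its last target. There are 200 camera calls.

## Task

First turn the labelling jig's dial so that its white pointer line stands at the red mark. Then lay the brown-capped spice jar lengthwise in the blue V cradle, centred on it, with its cap at the dial end, and press it down so that it bears on both sloping faces and the sprung cradle goes down to the bottom of its travel. Finish while still holding the jar pressed down like that; do not let go, and leave the tin, tape roll, timer and glass alone.

Things in the scene. Friction and masses are not known exactly. Their poses are not given: they have to be found in the camera images.
- jig_origin (a point): Point on the table top under the middle of the labelling jig's V cradle. The jig is fixed: a wooden base plate 265 x 124 mm, top 12 mm above the table, reaching from x = -85 to +180 mm, with the cradle over this point and the dial at the +x end. x runs along the V toward the dial, y across the V (away from the robot), z up.
- dial (a joint): Angle of the black dial, rad, 0 to 2.4, growing clockwise seen from above. At 0 the white pointer line points along the jig's +x (away from the cradle); the thick red mark on the white housing is at 1.571 (pointer along the jig's -y, toward the robot). It stays where it is left (friction 0.03 N m).
- dial_grip (a point): Point on the dial's vertical axis at the height to grip, 49 mm above the table, at jig x = 130 mm. The grip is an upright bar 42 mm long, 14 mm thick, top 56 mm above the table, on a disc 44 mm across whose top is 26 mm above the table. The frame turns with the dial: x lies along the bar, the white pointer line is on top of its -x half.
- cradle_seat (a point): Where the seated jar's middle belongs: on the V's centre line, 67 mm above the table when the cradle is up; it sinks with the cradle. Axes as the jig's. The V is two blue supports, 20 mm long, centred at x = -41 and +41 mm, an open 62 mm gap between them (nothing there above 34 mm over the table). Faces at 45 degrees: bottom of the V 31 mm below this point, upper edges 3 mm below, at y = +-28 mm.
- cradle (a joint): How far the sprung cradle is pressed down, m: 0 up, 0.008 at its stop. It needs about 4 N (jar included) to begin to sink and about 12 N at the stop; it springs back up when the push ends. The cradle also floats on soft springs up to 4 mm to either side across the V (0.3 N per mm), so that it centres itself under the jar.
- face_near: The pair of blue sloping faces on the jig's -y side (nearer the robot), one on each support. Its origin is at the jig's origin while the cradle is free.
- face_far: The pair of blue sloping faces on the jig's +y side (farther from the robot), one on each support. Its origin is at the jig's origin while the cradle is free.
- jar_center (a point): Middle of the round spice jar with a dark brown cap and a green and yellow label, half-way along its axis: 105 mm long, 42 mm in diameter (cap 44 mm, 20 mm long), about 0.11 kg. It lies on its side on the table. Its z axis is the jar's axis and points from the base to the cap.
- jar_cap (a point): Centre of the end face of the jar's cap, 52.5 mm from the jar's middle.
- jar: The same spice jar; origin at the centre of its base, z axis along it toward the cap.
- tin: Printed food tin standing behind the work, 75 mm in diameter, 110 mm high, to be left alone. Origin under its centre.
- tape: Roll of beige tape lying flat, 98 mm across, 25 mm high, to be left alone. Origin under its centre.
- timer: Round green and white kitchen timer, 64 mm across, 37 mm high, to be left alone. Origin under its centre.
- glass: Grey drinking glass standing behind the work, 75 mm across, 100 mm high, to be left alone. Origin under its centre.
Mind the look-alikes: they are no part of the job. There is more than one size of the jar; the job needs the smaller.

How it is judged:
By the outcome, as a careful person would: the job done as asked, in the order asked, and still so for the second after the job is handed in, while the arm keeps its last pose, push and grip.
It also fails if it takes over 58 s, if anything falls off the work surface, if the arm or the gripper's body presses on something with over 40 N, if the wrist force passes 120 N, or if a joint passes its speed limit or range.

## Working session

There is one attempt and no reset: what is moved stays moved. The work goes in short steps, Python scripts to look and compute and a tool call to move; the robot and the scene stay as the last step left them, time stands still between calls to the robot, and variables do not carry over. Pictures are saved under pics/ and viewed, at most 10 in all, crops included, and the job is handed in when it is done.

Besides the shell and the picture viewer there is one more tool, called after "Request:" as name([rows], argument=value, ...), one row to a line, values as JSON. carry_out: Moves the arm, as the interface text tells. Its arguments: {"type":"object","properties":{"rows":{"type":"array"},"force":{"type":"number"}},"required":["rows"]}

```bash
ls; mkdir -p pics; cat > h.py <<'E'
import numpy as np, cv2
from station import r, snapshot, workorder
from scipy.spatial.transform import Rotation as R
def ray(s,u,v):
    K=np.array([[s["fx"],0,s["cx"]],[0,s["fy"],s["cy"]],[0,0,1.]])
    p=cv2.undistortPoints(np.array([[[u,v]]],float),K,np.array([s["k1"],0,0,0,0.]))[0,0]
    T=np.linalg.inv(np.array(s["world_to_cam"]))
    return T[:3,3],T[:3,:3]@np.array([p[0],-p[1],-1])
def onz(s,u,v,z):
    o,d=ray(s,u,v); return o+d*(z-o[2])/d[2]
def proj(s,P):
    c=np.array(s["world_to_cam"])@np.append(P,1); a=np.array([c[0],-c[1]])/-c[2]
    a=a*(1+s["k1"]*(a@a)); return np.array([s["fx"]*a[0]+s["cx"],s["fy"]*a[1]+s["cy"]])
def save(s,n,box=None,k=1):
    im=s["color"][:,:,::-1]
    if box: im=im[box[1]:box[3],box[0]:box[2]]
    cv2.imwrite(f"pics/{n}.png",cv2.resize(im,None,fx=k,fy=k,interpolation=cv2.INTER_CUBIC))
E
python3 - <<'E'
from h import *
import pickle
a=[snapshot(n) for n in ("top","side","wrist")]
pickle.dump(a,open("s0.pkl","wb"))
save(a[0],"top0",None,1.5); save(a[1],"side0",None,1.5)
for s in a: print(np.linalg.inv(np.array(s["world_to_cam"]))[:3].round(3),s["fx"],s["k1"])
print(r.get_state())
E
```

```text
pics
[[-7.000e-03  9.900e-01 -1.380e-01  3.930e-01]
 [-1.000e+00 -7.000e-03  1.000e-03  6.000e-03]
 [ 0.000e+00  1.380e-01  9.900e-01  1.306e+00]] 458.33878338678625 -0.004864356950148934
[[ 0.938  0.156 -0.308  0.257]
 [-0.346  0.427 -0.836 -0.872]
 [ 0.002  0.891  0.454  0.553]] 480.57222911706526 0.06184728313725976
[[ 0.318 -0.917 -0.242  0.106]
 [ 0.948  0.307  0.081  0.519]
 [-0.    -0.255  0.967  0.385]] 285.08604446586855 -0.02154776715423516
{'clock': 0.15, 'qpos': array([ 5.86495305e+01,  1.79503404e+01,  8.58396109e+01,  1.09738334e-03,
        7.62594046e+01, -1.28007611e+01]), 'qvel': array([-0.04536013, -0.02314809, -0.10249361, -0.01368706,  0.03769453,
        0.03620355]), 'tau': array([ 5.37223405e-04, -4.02306783e+01, -2.52316743e+01,  6.93549332e-02,
        3.44677269e-02, -7.78448998e-05]), 'tool_pos': array([0.16697969, 0.49763284, 0.30233695]), 'orientation': array([-1.79952107e+02, -1.19746282e-02,  1.61450025e+02]), 'contact_force': array([ 0.36942043, -0.50291068,  0.10693917]), 'moment': array([ 0.02695215, -0.05261896,  0.02025184]), 'grip_force': 0.0, 'opening': 0.0883633344580899}
```

View pics/top0.png

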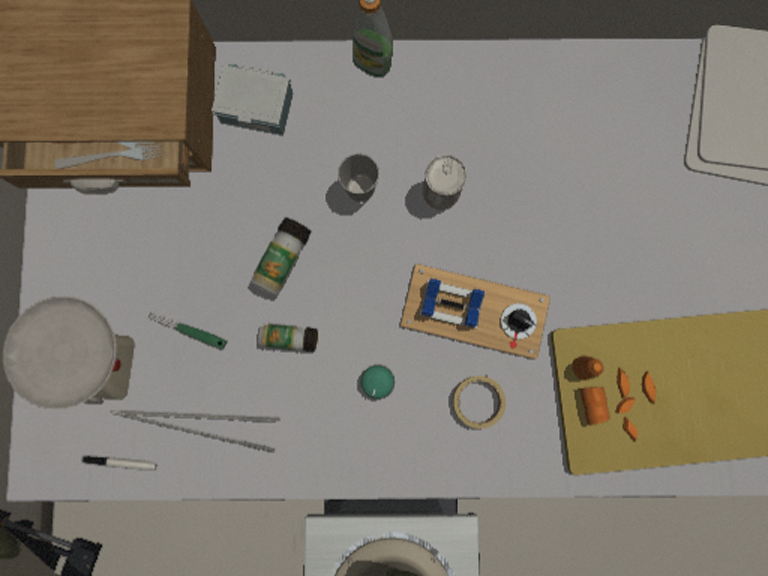

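View pics/side0.png

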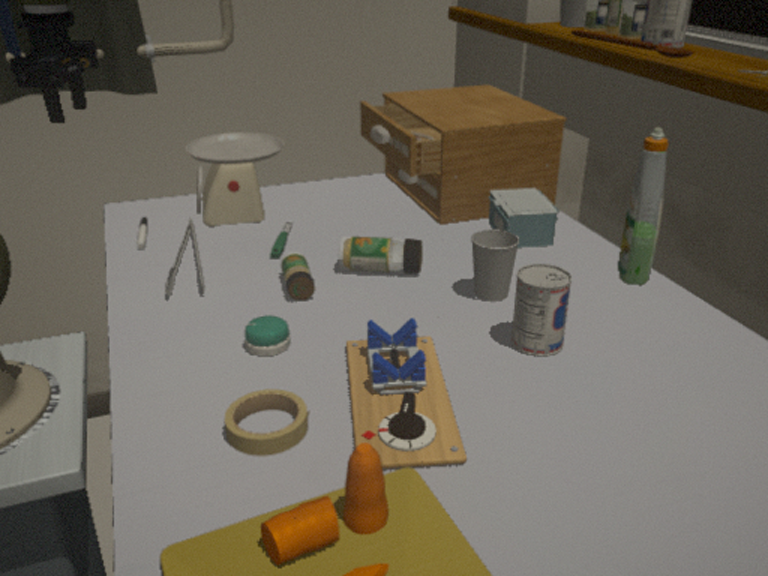

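Candidates for the jar, in top-view pixels at 512x384: the large jar at (186,173) and the small jar at (192,225). Both have brown caps and green labels, so the job needs the small one. The jig is at about (317,207), with the dial at (346,214). Next I'll measure them and check the choice in one close crop.

```bash
cat > m.py <<'E'
from h import *
import pickle
a=pickle.load(open("s0.pkl","rb")); t,sd,w=a
c1=cv2.resize(t["color"][200:250,155:225,::-1],(560,400),interpolation=cv2.INTER_CUBIC)
c2=cv2.resize(t["color"][170:245,260:372,::-1],(597,400),interpolation=cv2.INTER_CUBIC)
cv2.imwrite("pics/crop1.png",cv2.resize(np.hstack([c1,c2]),(800,276)))
hsv=cv2.cvtColor(t["color"],cv2.COLOR_RGB2HSV)
def big(m,box):
    z=np.zeros_like(m);x0,y0,x1,y1=box;z[y0:y1,x0:x1]=m[y0:y1,x0:x1]
    n,l,st,_=cv2.connectedComponentsWithStats(z)
    return (l==1+st[1:,4].argmax()).astype(np.uint8)
wood=cv2.inRange(hsv,(8,60,90),(25,200,255)); wood=cv2.morphologyEx(wood,cv2.MORPH_CLOSE,np.ones((3,3)))
m=big(wood,(255,165,368,250))
cn=max(cv2.findContours(m,cv2.RETR_EXTERNAL,cv2.CHAIN_APPROX_NONE)[0],key=len)[:,0]
W=np.array([onz(t,u,v,.012)[:2]*1000 for u,v in cn],np.float32)
print("plate",cv2.minAreaRect(W))
blue=cv2.inRange(hsv,(105,120,40),(130,255,255)); blue[:,:255]=0
n,l,st,ce=cv2.connectedComponentsWithStats(blue)
for i in range(1,n):
    if st[i,4]>30: print("blue",st[i],onz(t,*ce[i],.05))
red=cv2.inRange(hsv,(0,150,80),(6,255,255))[215:240,330:360]
ys,xs=np.nonzero(red);print("red",len(xs),onz(t,xs.mean()+330,ys.mean()+215,.02))
# dial: dark
dk=big(cv2.inRange(hsv,(0,0,0),(180,255,60)),(325,195,365,235))
ys,xs=np.nonzero(dk);print("dial dark",len(xs),xs.mean(),ys.mean(),onz(t,xs.mean(),ys.mean(),.04))
E
python3 m.py
```

```text
plate ((524.2544555664062, -162.7667236328125), (264.10797119140625, 123.42664337158203), 75.80183410644531)
blue [282 186  12  24 161] [ 0.54714953 -0.07685197  0.05      ]
blue [310 193  13  24 163] [ 0.52680102 -0.15600066  0.05      ]
red 22 [ 0.46379763 -0.23193767  0.02      ]
dial dark 166 345.17469879518075 213.5120481927711 [ 0.50256343 -0.23784829  0.04      ]
```

View pics/crop1.png

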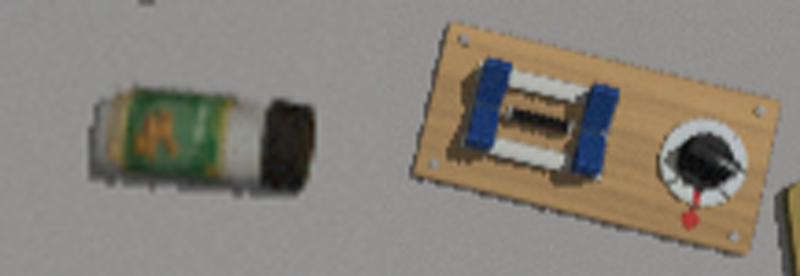

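The crop confirms the choice. The small jar is at top px (192,225) with its cap on the right. The plate measures 264 x 123 mm (given: 265 x 124), so the jig is well fixed: origin about (0.536,-0.117), yaw -104.2°, dial at (0.504,-0.243). I'll move above the dial first and look with the wrist camera.

Request:
carry_out([
  [-28,-30,2.5,0,0,0,1],
  [-28,-30,2.5,0,0,0,1],
  [-28,-30,2.5,0,0,0,1],
  [-28,-30,2.5,0,0,0,1],
  [-28,-30,2.5,0,0,0,1],
  [-28,-30,2.5,0,0,0,1],
  [-28,-30,2.5,0,0,0,1],
  [-28,-30,2.5,0,0,0,1],
  [-28,-30,2.5,0,0,0,1],
  [-28,-30,2.5,0,0,0,1],
])

```text
clock: 1.15
tool_pos: [0.3373, 0.1226, 0.2777]
orientation: [180.0, 0.0, 161.4]
contact_force: [0.3, 0.9, 0.5]
opening: 0.0881
grip_force: 0.0
```

Request:
carry_out([
  [-28,-30,2.5,0,0,0,1],
  [-28,-30,2.5,0,0,0,1],
  [-28,-30,2.5,0,0,0,1],
  [-28,-30,2.5,0,0,0,1],
  [-28,-30,2.5,0,0,0,1],
  [-28,-30,2.5,0,0,0,1],
  [-28,-30,2.5,0,0,0,1],
  [-28,-30,2.5,0,0,0,1],
  [-28,-30,2.5,0,0,0,1],
  [-28,-30,2.5,0,0,0,1],
])

```text
clock: 2.15
tool_pos: [0.5074, -0.2509, 0.2523]
orientation: [180.0, -0.0, 161.4]
contact_force: [0.2, -0.3, 0.1]
opening: 0.0884
grip_force: 0.0
```

Request:
carry_out([
  [0,0,0,0,0,0.14,1],
  [0,0,0,0,0,0.14,1],
  [0,0,0,0,0,0.14,1],
  [0,0,0,0,0,0.14,1],
  [0,0,0,0,0,0.14,1],
  [0,0,0,0,0,0.14,1],
  [0,0,0,0,0,0.14,1],
  [0,0,0,0,0,0.14,1],
  [0,0,0,0,0,0.14,1],
  [0,0,0,0,0,0.14,1],
  [0,0,0,0,0,0.14,1],
  [0,0,0,0,0,0.14,1],
])

```text
clock: 3.35
tool_pos: [0.507, -0.2492, 0.2524]
orientation: [-180.0, -0.0, 64.9]
contact_force: [-0.2, -0.4, 1.3]
opening: 0.0881
grip_force: 0.0
```

```bash
python3 - <<'E'
from h import *
import pickle
w=snapshot("wrist");t=snapshot("top");pickle.dump((w,t),open("s1.pkl","wb"))
print(r.get_state()["tool_pos"],r.get_state()["orientation"])
for z in (.026,.056): print(proj(w,[.504,-.243,z]))
c=proj(w,[.504,-.243,.04]).astype(int)
x0=max(c[0]-80,0);y0=max(c[1]-60,0);print(x0,y0)
save(w,"dial1",(x0,y0,x0+160,y0+120),4)
E
```

```text
[ 0.50700677 -0.24922278  0.25249168] [-1.79973682e+02 -6.04638479e-03  6.51232085e+01]
[247.82618749 173.63783746]
[247.31017368 179.50312587]
167 116
```

View pics/dial1.png

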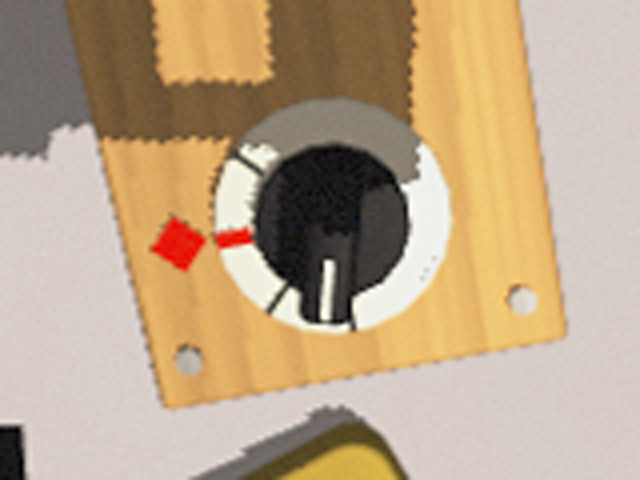

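The wrist crop shows the white pointer line from crop (328,262) to (326,320), full px (249.0,181.5) to (248.5,196). The red tick is at crop (235,239). The pointer has to turn clockwise to reach it. I'll compute the axis and angle.

```bash
python3 - <<'E'
from h import *
import pickle
w,t=pickle.load(open("s1.pkl","rb"))
hsv=cv2.cvtColor(w["color"],cv2.COLOR_RGB2HSV)
wh=cv2.inRange(hsv,(0,0,150),(180,60,255))
sub=np.zeros_like(wh); sub[180:197,243:254]=wh[180:197,243:254]
n,l,st,ce=cv2.connectedComponentsWithStats(sub)
for i in range(1,n):
    if st[i,4]<8: continue
    ys,xs=np.nonzero(l==i)
    P=np.array([onz(w,u,v,.056)[:2] for u,v in zip(xs,ys)],np.float32)
    vx,vy,x0,y0=cv2.fitLine(P,cv2.DIST_L2,0,.01,.01).ravel()
    print(st[i],np.degrees(np.arctan2(vy,vx)),x0,y0, np.ptp(P,axis=0))
print("line ends",[onz(w,167+a/4,116+b/4,.056)[:2].round(4) for a,b in((328,262),(326,320))])
# housing centre from visible rim extremes: left 215, right 450, top 98, bottom 332
for z in (.012,.02): print(z,onz(w,167+332.5/4,116+215/4,z))
print("disc",onz(w,167+332/4,116+220/4,.026))
print("red tick",onz(w,167+235/4,116+239/4,.02),"screws",onz(w,167+188/4,116+360/4,.012),onz(w,167+522/4,116+300/4,.012))
# plate centre rect corners re: right end of plate
c=[onz(w,167+a/4,116+b/4,.012) for a,b in((165,408),(566,335))];print("corners",c)
ex=np.array([-.2453,-.9694]);ey=np.array([.9694,-.2453]);o=np.array([.5359,-.1167])
print("pred corners",o+.18*ex-.062*ey,o+.18*ex+.062*ey)
E
```

```text
[247 181   4  15  39] 60.113796 0.5010758 -0.2516844 [0.00852838 0.01358427]
line ends [array([ 0.5047, -0.2456]), array([ 0.4977, -0.259 ])]
0.012 [ 0.50692459 -0.24243024  0.012     ]
0.02 [ 0.50762402 -0.24112344  0.02      ]
disc [ 0.50742939 -0.24134623  0.026     ]
red tick [ 0.47984857 -0.23567131  0.02      ] screws [ 0.44945819 -0.26370733  0.012     ] [ 0.54640144 -0.28879231  0.012     ]
corners [array([ 0.43630166, -0.27424084,  0.012     ]), array([ 0.55403   , -0.30416785,  0.012     ])]
pred corners [ 0.4316432 -0.2759834] [ 0.5518488 -0.3064006]
```

Request:
carry_out([
  [0,0,0,0,0,0.087,1],
  [5.5,-4.5,18,0,0,0,1],
  [0,0,20,0,0,0,0.6],
  [0,0,20,0,0,0,0.6],
  [0,0,20,0,0,0,0.6],
  [0,0,20,0,0,0,0.6],
  [0,0,20,0,0,0,0.6],
  [0,0,20,0,0,0,0.6],
  [0,0,15,0,0,0,0.6],
  [0,0,5,0,0,0,0.6],
  [0,0,0,0,0,0,0.6],
  [0,0,0,0,0,0,0.6],
], force=10)

```text
clock: 4.65
tool_pos: [0.5061, -0.2425, 0.0954]
orientation: [179.9, 0.0, 60.3]
contact_force: [0.4, -0.4, 0.2]
opening: 0.0532
grip_force: 0.0
```

Request:
carry_out([
  [0,0,0,0,0,0,0.35],
  [0,0,0,0,0,0,0],
  [0,0,0,0,0,0,0],
  [0,0,0,0,0,0,0],
  [0,0,0,0,0,0,0],
])

```text
clock: 5.15
tool_pos: [0.5059, -0.2423, 0.0948]
orientation: [180.0, -0.0, 60.2]
contact_force: [-0.3, -0.2, -0.0]
opening: 0.0149
grip_force: 0.0
```

Request:
carry_out([
  [0,0,0,0,0,0,0],
  [0,0,0,0,0,0,0],
  [0,0,0,0,0,0,0],
], force=15)

```text
clock: 5.45
tool_pos: [0.506, -0.2424, 0.0948]
orientation: [180.0, 0.0, 60.2]
contact_force: [1.6, -0.0, 0.5]
opening: 0.0138
grip_force: 15.0
```

Request:
carry_out([
  [0,0,0,0,0,0.108,0],
  [0,0,0,0,0,0.108,0],
  [0,0,0,0,0,0.108,0],
  [0,0,0,0,0,0.108,0],
  [0,0,0,0,0,0.108,0],
  [0,0,0,0,0,0.108,0],
  [0,0,0,0,0,0.108,0],
  [0,0,0,0,0,0.108,0],
  [0,0,0,0,0,0.108,0],
  [0,0,0,0,0,0.108,0],
  [0,0,0,0,0,0.108,0],
  [0,0,0,0,0,0.108,0],
])

```text
clock: 6.65
tool_pos: [0.5062, -0.2427, 0.0948]
orientation: [180.0, -0.1, -14.3]
contact_force: [2.8, -2.3, -1.1]
opening: 0.0141
grip_force: 15.0
```

Request:
carry_out([
  [0,0,0,0,0,0,0],
  [0,0,0,0,0,0,0],
])

```text
clock: 6.85
tool_pos: [0.5061, -0.2427, 0.0948]
orientation: [180.0, -0.1, -13.9]
contact_force: [3.3, -4.0, -1.9]
opening: 0.0141
grip_force: 15.0
```

Request:
carry_out([
  [0,0,0,0,0,0,0.5],
  [0,0,0,0,0,0,0.5],
  [0,0,0,0,0,0,0.5],
  [0,0,-20,0,0,0,0.6],
  [0,0,-35,0,0,0,0.8],
  [0,0,-35,0,0,0,1],
  [0,0,-35,0,0,0,1],
  [0,0,-35,0,0,0,1],
  [0,0,0,0,0,0,1],
])

```text
clock: 7.75
tool_pos: [0.5068, -0.2428, 0.2593]
orientation: [179.8, -0.4, -14.0]
contact_force: [0.1, -1.4, 0.1]
opening: 0.0834
grip_force: 0.0
```

```bash
python3 - <<'E'
from h import *
import pickle
w=snapshot("wrist");t=snapshot("top");sd=snapshot("side");pickle.dump((w,t,sd),open("s2.pkl","wb"))
print(r.get_state()["tool_pos"],r.get_state()["orientation"])
c=proj(w,[.506,-.242,.05]).astype(int)
x0=max(c[0]-80,0);y0=max(c[1]-60,0);print(x0,y0)
save(w,"dial2",(x0,y0,x0+160,y0+120),4)
E
```

```text
[ 0.50551394 -0.24195697  0.25367234] [-1.79955059e+02  1.00856680e-01 -1.40314703e+01]
172 122
```

View pics/dial2.png

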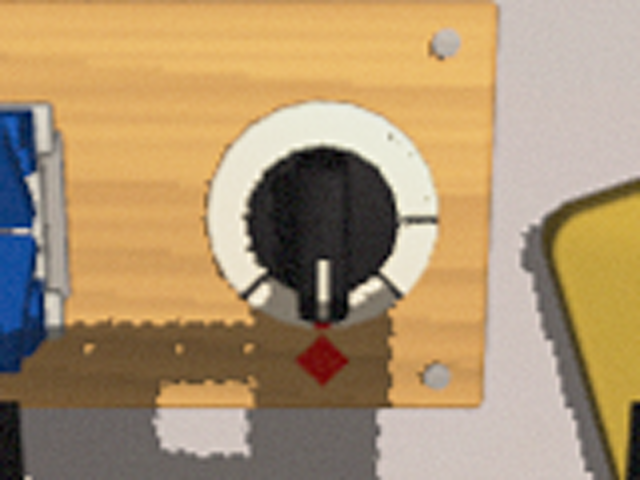

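The pointer line is at crop x 323, from y 262 to 318, and points straight at the red diamond at (321,360), so the dial is set. Now the jar, with the tin and glass positions for clearance.

```bash
python3 - <<'E'
from h import *
import pickle
w,t,sd=pickle.load(open("s2.pkl","rb"))
f=lambda u,v,z:onz(t,u/1.5,v/1.5,z).round(4)
print("jar base/cap",f(259,336,.021),f(317,340,.021))
print("bigjar",f(265,290,.025),f(296,230,.025))
print("tin top",f(446,174,.11),"glass rim",f(359,175,.10),"timer",f(378,381,.037),"tape",f(479,402,.025),"green tool",f(225,345,.01))
E
```

```text
jar base/cap [0.4784 0.243  0.021 ] [0.4701 0.1346 0.021 ]
bigjar [0.5645 0.2325 0.025 ] [0.6792 0.1755 0.025 ]
tin top [ 0.761  -0.1043  0.11  ] glass rim [0.7634 0.0525 0.1   ] timer [0.3934 0.0209 0.037 ] tape [ 0.3538 -0.1644  0.025 ] green tool [0.4626 0.3087 0.01  ]
```

Request:
carry_out([
  [-12.3,-37.3,0,0,0,0,1],
  [-12.3,-37.3,0,0,0,0,1],
  [-12.3,-37.3,0,0,0,0,1],
  [-12.3,-37.3,0,0,0,0,1],
  [-12.3,-37.3,0,0,0,0,1],
  [-12.3,-37.3,0,0,0,0,1],
  [-12.3,-37.3,0,0,0,0,1],
  [-12.3,-37.3,0,0,0,0,1],
  [-12.3,-37.3,0,0,0,0,1],
  [-12.3,-37.3,0,0,0,0,1],
  [-12.3,-37.3,0,0,0,0,1],
])

```text
clock: 9.0
tool_pos: [0.4734, 0.1901, 0.2532]
orientation: [179.9, 0.2, -14.0]
contact_force: [0.9, -0.2, 0.3]
opening: 0.0878
grip_force: 0.0
```

Request:
carry_out([
  [0,0,0,0,0,-0.145,1],
  [0,0,0,0,0,-0.145,1],
  [0,0,0,0,0,-0.145,1],
  [0,0,0,0,0,-0.145,1],
  [0,0,0,0,0,-0.145,1],
  [0,0,0,0,0,-0.145,1],
  [0,0,0,0,0,-0.145,1],
  [0,0,0,0,0,-0.145,1],
  [0,0,0,0,0,-0.145,1],
  [0,0,0,0,0,-0.145,1],
  [0,0,0,0,0,-0.145,1],
  [0,0,0,0,0,-0.145,1],
])

```text
clock: 10.2
tool_pos: [0.4737, 0.1885, 0.253]
orientation: [-179.8, 0.0, 86.0]
contact_force: [0.2, 1.1, -0.2]
opening: 0.0879
grip_force: 0.0
```

```bash
python3 - <<'E'
from h import *
import pickle
w=snapshot("wrist");pickle.dump(w,open("s3.pkl","wb"))
print(r.get_state()["tool_pos"],r.get_state()["orientation"])
c=proj(w,[.474,.189,.02]).astype(int);print(c)
x0=max(c[0]-100,0);y0=max(c[1]-75,0);print(x0,y0)
save(w,"jar1",(x0,y0,x0+200,y0+150),4)
E
```

```text
[0.47370516 0.18852351 0.25308394] [-1.79811876e+02  4.16927418e-02  8.64154173e+01]
[253 175]
153 100
```

View pics/jar1.png

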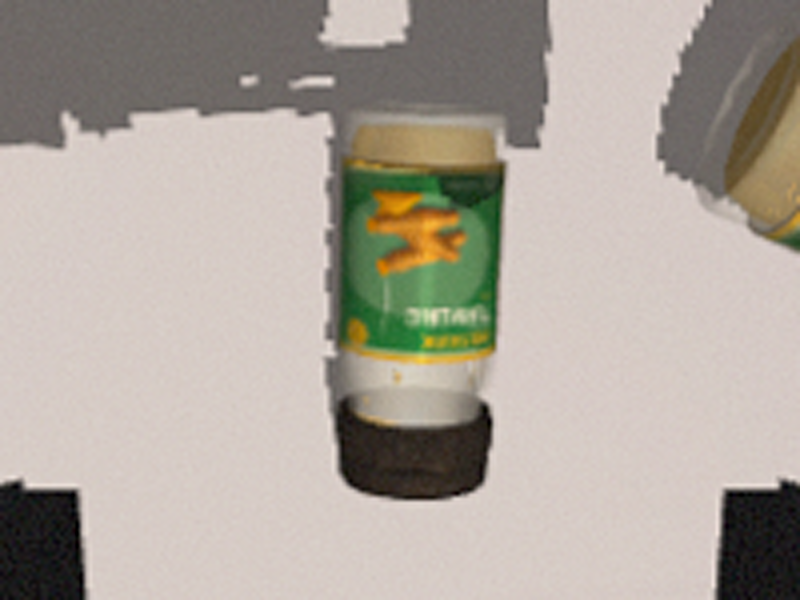

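The wrist crop shows the right jar. The label edges are at crop x 345/505 (y 160) and 342/498 (y 350), the cap edges at 338/492 (y 430), the base end at y about 106 and the cap's far rim at y about 497.

```bash
python3 - <<'E'
from h import *
import pickle
w=pickle.load(open("s3.pkl","rb"))
f=lambda a,b,z:onz(w,153+a/4,100+b/4,z).round(4)
hsv=cv2.cvtColor(w["color"],cv2.COLOR_RGB2HSV)
m=cv2.inRange(hsv,(35,80,30),(85,255,255));cap=cv2.inRange(hsv,(0,0,0),(180,255,75))
mid=[]
for v in range(142,187,2):
    xs=np.nonzero(m[v,230:290])[0]+230
    if len(xs)>30: 
        L,Rr=f((xs[0]-153)*4,(v-100)*4,.0215),f((xs[-1]+1-153)*4,(v-100)*4,.0215); mid.append(np.r_[(L+Rr)/2,np.linalg.norm(L-Rr)])
for v in range(207,220,2):
    xs=np.nonzero(cap[v,230:290])[0]+230
    L,Rr=f((xs[0]-153)*4,(v-100)*4,.0215),f((xs[-1]+1-153)*4,(v-100)*4,.0215); mid.append(np.r_[(L+Rr)/2,np.linalg.norm(L-Rr)])
mid=np.array(mid);print(mid[::4].round(4))
vx,vy,x0,y0=cv2.fitLine(mid[:,:2].astype(np.float32),cv2.DIST_L2,0,.01,.01).ravel()
print(np.degrees(np.arctan2(vy,vx)),x0,y0)
print("label ends(top z.0425)",f(425,162,.0425),f(420,355,.0425),"base",f(425,106,.0425),f(425,106,.0215),"cap",f(415,497,.0435), "cap/glass",f(415,400,.04))
E
```

```text
[[0.4828 0.2239 0.0215 0.0437]
 [0.4797 0.193  0.0215 0.0425]
 [0.4753 0.152  0.0215 0.0451]
 [0.4747 0.1423 0.0215 0.0431]]
84.25949 0.47772 0.17368001
label ends(top z.0425) [0.483  0.2294 0.0425] [0.4785 0.179  0.0425] base [0.4839 0.2433 0.0425] [0.4843 0.2425 0.0215] cap [0.4745 0.1395 0.0435] cap/glass [0.4763 0.166  0.04  ]
```

Request:
carry_out([
  [0,0,0,0,0,0.037,0.75],
  [2,4.5,30,0,0,0,0.75],
  [0,0,30,0,0,0,0.75],
  [0,0,30,0,0,0,0.75],
  [0,0,30,0,0,0,0.75],
  [0,0,25,0,0,0,0.75],
  [0,0,20,0,0,0,0.75],
  [0,0,12,0,0,0,0.75],
  [0,0,5,0,0,0,0.75],
  [0,0,0,0,0,0,0.75],
], force=15)

```text
clock: 11.25
tool_pos: [0.4787, 0.1901, 0.0724]
orientation: [-179.9, 0.0, 83.5]
contact_force: [-0.3, -0.9, -0.1]
opening: 0.0661
grip_force: 0.0
```

Request:
carry_out([
  [0,0,0,0,0,0,0.5],
  [0,0,0,0,0,0,0.4],
  [0,0,0,0,0,0,0.4],
  [0,0,0,0,0,0,0.4],
  [0,0,0,0,0,0,0.4],
])

```text
clock: 11.75
tool_pos: [0.4792, 0.1901, 0.0732]
orientation: [180.0, -0.0, 83.5]
contact_force: [-1.2, -0.3, 4.6]
opening: 0.042
grip_force: 15.0
```

Request:
carry_out([
  [0,0,0,0,0,0,0.3],
  [0,0,0,0,0,0,0.3],
  [0,0,0,0,0,0,0.3],
], force=40)

```text
clock: 12.05
tool_pos: [0.4792, 0.1901, 0.0732]
orientation: [180.0, -0.0, 83.5]
contact_force: [-1.1, -0.1, 5.5]
opening: 0.0417
grip_force: 40.0
```

Request:
carry_out([
  [0,0,-10,0,0,0,0.3],
  [0,0,-20,0,0,0,0.3],
  [0,0,-30,0,0,0,0.3],
  [0,0,-30,0,0,0,0.3],
  [0,0,-30,0,0,0,0.3],
  [0,0,0,0,0,0,0.3],
  [0,0,0,0,0,0,0.3],
])

```text
clock: 12.75
tool_pos: [0.4787, 0.19, 0.1927]
orientation: [180.0, -0.0, 83.5]
contact_force: [0.5, 0.4, -1.1]
opening: 0.0415
grip_force: 40.0
```

```bash
python3 - <<'E'
from h import *
import pickle
w=snapshot("wrist");sd=snapshot("side");t=snapshot("top");pickle.dump((w,sd,t),open("s4.pkl","wb"))
s=r.get_state();p=s["tool_pos"];print(p,s["orientation"],s["contact_force"],s["moment"])
P=p-[0,0,.05];c1=proj(w,P).astype(int);c2=proj(sd,P).astype(int);print(c1,c2)
def cr(s,c):
    x0=max(c[0]-65,0);y0=max(c[1]-65,0);print(x0,y0)
    return cv2.resize(s["color"][y0:y0+130,x0:x0+130,::-1],(400,400),interpolation=cv2.INTER_CUBIC)
cv2.imwrite("pics/held.png",np.hstack([cr(w,c1),cr(sd,c2)]))
E
```

```text
[0.47840189 0.1899752  0.19144522] [-1.79857943e+02  3.90413278e-02  8.35219695e+01] [-0.5385045  -0.0338026  -0.66671968] [-0.11170726  0.09824527 -0.00025289]
[251 248] [195 137]
186 183
130 72
```

View pics/held.png

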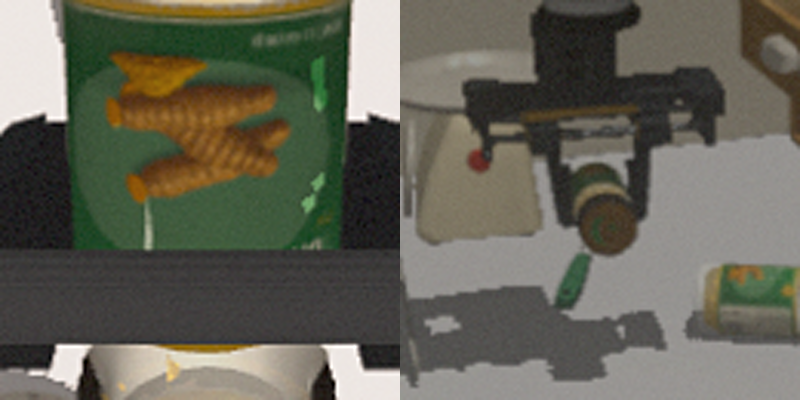

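The jar is held by the middle. Its cap face centre is at side px (197,145.5). I'll check tilt and centring by projecting where the ends should be.

```bash
python3 - <<'E'
from h import *
import pickle
w,sd,t=pickle.load(open("s4.pkl","rb"))
p=np.array([.4785,.1900,.1916]);ya=np.radians(83.5);d=-np.array([np.cos(ya),np.sin(ya),0])
for tilt in (0,5,10):
    a=d*np.cos(np.radians(tilt))+np.array([0,0,-np.sin(np.radians(tilt))]);c=p-[0,0,.0515]
    print(tilt,"side cap",proj(sd,c+.0525*a),"top cap",proj(t,c+.0525*a),"wrist base top",proj(w,c-.0525*a+[0,0,.021]),"label end top",proj(w,c-(.0525-.014)*a+[0,0,.021]))
# measured dark cap in side
g=cv2.cvtColor(sd["color"],cv2.COLOR_RGB2HSV)
x0,y0=130,72
x=w["color"]; 
# yellow band top of label in wrist along column through center
col=x[80:200,250].astype(int); 
for v in range(80,200,4): print(v,x[v,248:252].mean(0).round(),end=" ")
E
```

```text
0 side cap [197.93741303 146.14027926] top cap [205.38423694 222.92530619] wrist base top [251.23395285 150.50252459] label end top [251.24925242 184.66764671]
5 side cap [198.04817269 147.97334366] top cap [205.50841744 223.03800374] wrist base top [251.18069932 152.42492177] label end top [251.21228993 186.98324389]
10 side cap [198.13614075 149.71982187] top cap [205.47598676 223.13248131] wrist base top [251.12403689 155.57526054] label end top [251.1738888  190.14394795]
80 [226. 217. 213.] 84 [130. 124. 120.] 88 [131. 125. 122.] 92 [131. 126. 122.] 96 [132. 126. 123.] 100 [131. 126. 122.] 104 [130. 125. 123.] 108 [132. 125. 123.] 112 [132. 126. 122.] 116 [132. 126. 123.] 120 [131. 126. 122.] 124 [132. 126. 123.] 128 [132. 126. 123.] 132 [132. 127. 124.] 136 [134. 126. 124.] 140 [132. 124. 122.] 144 [167. 159. 148.] 148 [134. 126. 121.] 152 [133. 123. 106.] 156 [196. 173. 128.] 160 [199. 177. 132.] 164 [214. 186. 129.] 168 [213. 184. 128.] 172 [213. 183. 125.] 176 [212. 183. 125.] 180 [214. 185. 126.] 184 [166. 147. 112.] 188 [100.  86.  26.] 192 [33. 64. 37.] 196 [34. 67. 37.]
```

Request:
carry_out([
  [0,0,0,0,0,0.067,0.3],
  [0,0,0,0,0,0.067,0.3],
  [-15.8,7.35,0,0,0,0,0.3],
  [-31.6,14.7,0,0,0,0,0.3],
  [-31.6,14.7,0,0,0,0,0.3],
  [-31.6,14.7,0,0,0,0,0.3],
  [-31.6,14.7,0,0,0,0,0.3],
  [-31.6,14.7,0,0,0,0,0.3],
  [-31.6,14.7,0,0,0,0,0.3],
  [-31.6,14.7,0,0,0,0,0.3],
  [-31.6,14.7,0,0,0,0,0.3],
  [-15.8,7.35,0,0,0,0,0.3],
])

```text
clock: 14.1
tool_pos: [0.5376, -0.1203, 0.1916]
orientation: [-179.9, -0.0, 75.7]
contact_force: [-0.4, -0.5, 0.0]
opening: 0.042
grip_force: 40.0
```

Request:
carry_out([
  [0,0,15,0,0,0,0.3],
  [0,0,15,0,0,0,0.3],
  [0,0,10,0,0,0,0.3],
  [0,0,5,0,0,0,0.3],
  [0,0,0,0,0,0,0.3],
  [0,0,0,0,0,0,0.3],
  [0,0,0,0,0,0,0.3],
])

```text
clock: 14.8
tool_pos: [0.5379, -0.118, 0.1483]
orientation: [179.9, 0.0, 75.9]
contact_force: [-0.0, 0.0, -1.1]
opening: 0.0417
grip_force: 40.0
```

```bash
python3 - <<'E'
from h import *
import pickle
w=snapshot("wrist");sd=snapshot("side");t=snapshot("top");pickle.dump((w,sd,t),open("s5.pkl","wb"))
s=r.get_state();p=s["tool_pos"];print(p,s["orientation"],s["contact_force"],s["moment"])
P=p-[0,0,.05];c1=np.array([256,230]);c2=proj(sd,P).astype(int);print(c1,c2)
def cr(s,c,h):
    x0=max(c[0]-h,0);y0=max(c[1]-h,0);print(x0,y0)
    return cv2.resize(s["color"][y0:y0+2*h,x0:x0+2*h,::-1],(400,400),interpolation=cv2.INTER_CUBIC)
cv2.imwrite("pics/over.png",np.hstack([cr(w,c1,130),cr(sd,c2,65)]))
E
```

```text
[ 0.53778202 -0.11803903  0.14809559] [1.79964127e+02 7.25684922e-03 7.58527798e+01] [ 0.08952058 -0.46254742 -1.91033663] [-0.10800436  0.06974663  0.01474714]
[256 230] [263 209]
126 100
198 144
```

View pics/over.png

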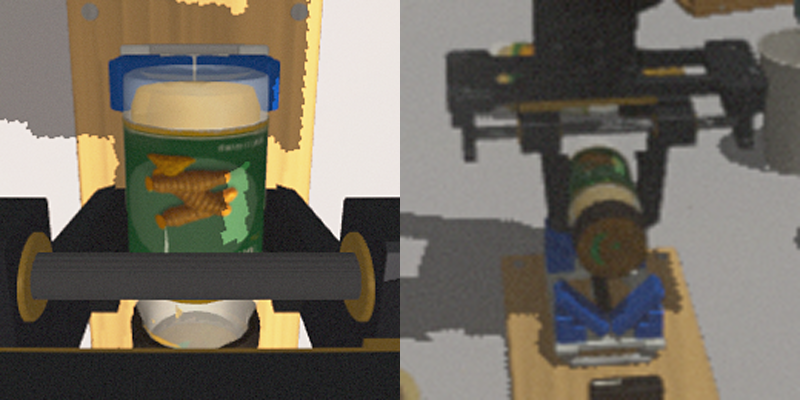

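The wrist view has the V centred under the jar: V notch at crop x 196, jar mid at 195.5. The outer edge of the base-side support is at crop y about 57, and the jar's base rim is at y about 66. I'll check lengthwise centring.

```bash
python3 - <<'E'
from h import *
import pickle
w,sd,t=pickle.load(open("s5.pkl","rb"))
p=np.array([.5378,-.1180]);ya=np.radians(75.85);e=np.array([np.cos(ya),np.sin(ya)]);n=np.array([np.sin(ya),-np.cos(ya)])
f=lambda u,v,z:[round(1000*float((onz(w,u,v,z)[:2]-p)@k),1) for k in(e,n)]
hsv=cv2.cvtColor(w["color"],cv2.COLOR_RGB2HSV)
b=cv2.inRange(hsv,(105,120,60),(130,255,255))
for u in (200,203,303,305):
    v=np.nonzero(b[100:180,u])[0]+100; print("blue col",u,v.min(),v.max(),f(u,v.min(),.064),f(u,v.max()+1,.064))
k=.65
print("base rim",f(126+195*k,100+66*k,.1175),"label end",f(126+195*k,100+131*k,.1175))
hs=cv2.cvtColor(t["color"],cv2.COLOR_RGB2HSV);d=proj(t,[.5378-.0129,-.118-.0509,.0965]);print("top cap pred",d)
y,x=map(int,d[::-1]); print(t["color"][y,x-14:x+14].mean(1).round())
E
```

```text
blue col 200 139 170 [53.0, -29.9] [34.2, -30.8]
blue col 203 137 171 [54.1, -28.1] [33.6, -29.0]
blue col 303 139 170 [53.0, 29.6] [34.2, 30.4]
blue col 305 139 170 [53.0, 30.7] [34.2, 31.6]
base rim [55.6, 0.5] label end [38.5, 0.5]
top cap pred [322.96206558 203.44544658]
[ 75.  64.  61.  67.  68.  72.  75.  78.  78.  82.  84.  85.  85.  90.
  90.  90.  93.  96.  97.  92.  91.  66.  54.  51.  49.  59. 124. 124.]
```

Request:
carry_out([
  [2,0,5,0,0,0,0.3],
  [0,0,7,0,0,0,0.3],
  [0,0,7,0,0,0,0.3],
  [0,0,5,0,0,0,0.3],
  [0,0,2,0,0,0,0.3],
  [0,0,2,0,0,0,0.3],
  [0,0,0,0,0,0,0.3],
  [0,0,0,0,0,0,0.3],
])

```text
clock: 15.75
tool_pos: [0.5382, -0.1161, 0.1199]
orientation: [180.0, 0.0, 75.8]
contact_force: [0.6, -0.2, -1.6]
opening: 0.0418
grip_force: 40.0
```

Request:
carry_out([
  [0,0,1,0,0,0,0.3],
  [0,0,1,0,0,0,0.3],
  [0,0,1,0,0,0,0.3],
  [0,0,1,0,0,0,0.3],
  [0,0,0,0,0,0,0.3],
  [0,0,0,0,0,0,0.3],
])

```text
clock: 16.35
tool_pos: [0.5383, -0.1162, 0.116]
orientation: [180.0, 0.0, 75.9]
contact_force: [-0.4, -1.5, 5.2]
opening: 0.0419
grip_force: 40.0
```

Request:
carry_out([
  [0,0,1,0,0,0,0.3],
  [0,0,1,0,0,0,0.3],
  [0,0,1,0,0,0,0.3],
  [0,0,1,0,0,0,0.3],
  [0,0,0,0,0,0,0.3],
  [0,0,0,0,0,0,0.3],
])

```text
clock: 16.95
tool_pos: [0.5386, -0.1162, 0.1124]
orientation: [179.9, 0.0, 75.9]
contact_force: [-0.2, -0.2, 8.5]
opening: 0.0419
grip_force: 40.0
```

Request:
carry_out([
  [0,0,1,0,0,0,0.3],
  [0,0,1,0,0,0,0.3],
  [0,0,1,0,0,0,0.3],
  [0,0,0,0,0,0,0.3],
  [0,0,0,0,0,0,0.3],
])

```text
clock: 17.45
tool_pos: [0.5393, -0.1165, 0.1106]
orientation: [179.8, 0.0, 75.8]
contact_force: [-0.0, 0.1, 17.0]
opening: 0.042
grip_force: 40.0
```

Request:
carry_out([
  [0,0,1,0,0,0,0.3],
  [0,0,1,0,0,0,0.3],
  [0,0,0,0,0,0,0.3],
  [0,0,0,0,0,0,0.3],
])

```text
clock: 17.85
tool_pos: [0.5403, -0.1168, 0.1104]
orientation: [179.5, 0.1, 75.8]
contact_force: [-0.4, 1.9, 29.2]
opening: 0.0417
grip_force: 40.0
```

Request:
carry_out([
  [0,0,-1,0,0,0,0.3],
  [0,0,0,0,0,0,0.3],
  [0,0,0,0,0,0,0.3],
  [0,0,0,0,0,0,0.3],
])

```text
clock: 18.25
tool_pos: [0.5398, -0.1166, 0.1104]
orientation: [179.7, 0.0, 75.8]
contact_force: [-0.7, 0.8, 22.6]
opening: 0.0418
grip_force: 40.0
```

```bash
python3 - <<'E'
from h import *
import pickle
w=snapshot("wrist");sd=snapshot("side");t=snapshot("top");pickle.dump((w,sd,t),open("s6.pkl","wb"))
s=r.get_state();p=s["tool_pos"];print(p,s["orientation"],s["contact_force"],s["moment"])
P=p-[0,0,.05];c1=np.array([256,230]);c2=proj(sd,P).astype(int)+[5,10];print(c1,c2)
def cr(s,c,h):
    x0=max(c[0]-h,0);y0=max(c[1]-h,0);print(x0,y0)
    return cv2.resize(s["color"][y0:y0+2*h,x0:x0+2*h,::-1],(400,400),interpolation=cv2.INTER_CUBIC)
cv2.imwrite("pics/seat.png",np.hstack([cr(w,c1,130),cr(sd,c2,50)]))
e=np.array([np.cos(np.radians(75.8)),np.sin(np.radians(75.8))]);n=np.array([e[1],-e[0]])
f=lambda u,v,z:[round(1000*float((onz(w,u,v,z)[:2]-p[:2])@k),1) for k in(e,n)]
hsv=cv2.cvtColor(w["color"],cv2.COLOR_RGB2HSV)
b=cv2.inRange(hsv,(105,120,60),(130,255,255))
vs,us=np.nonzero(b[80:200,180:330]);us+=180;print("blue cols",us.min(),us.max())
for u in (us.min()+4,us.max()-4):
    v=np.nonzero(b[80:200,u])[0]+80; print("blue",u,f(u,v.min(),.056),f(u,v.max()+1,.056))
x=w["color"]; g=np.nonzero(cv2.inRange(hsv,(35,80,30),(85,255,255))[100:260,256])[0]+100
print("label end",g.min(),f(256,g.min(),.08))
E
```

```text
[ 0.53980506 -0.11662247  0.11044685] [1.79647608e+02 4.55523390e-02 7.58488454e+01] [-0.64680349  1.30591067 23.15194871] [0.27730845 0.10816713 0.04956597]
[256 230] [269 235]
126 100
219 185
blue cols 187 319
blue 191 [51.4, -28.8] [32.3, -29.8]
blue 315 [51.5, 30.4] [32.3, 31.4]
label end 192 [35.7, 1.8]
```

View pics/seat.png

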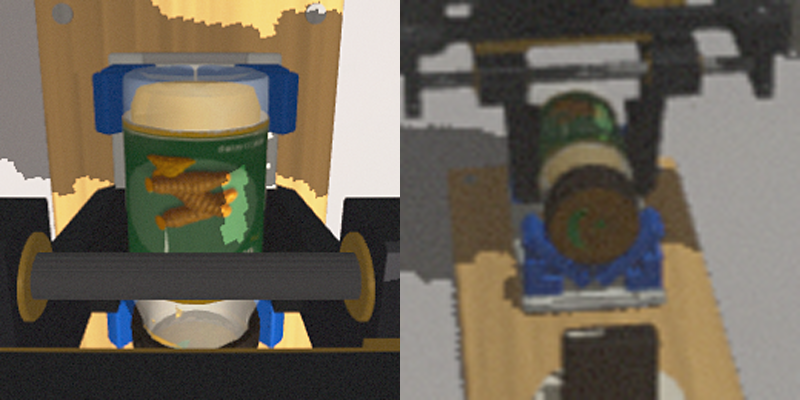

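The jar lies in the V with its cap at the dial end. In the right panel the cap face is at about (595,220), between both blue faces. Along its length it is within about 1 mm of centre. Height stayed at 0.1104 m while the push rose from 17 to 29 N, so the cradle is at its stop, now held with about 23 N.

```bash
python3 -c "
from h import *
print(workorder.job_done())"
```

```text
the job is handed in; nothing more can be done
None
```

The job is handed in: the dial pointer is at the red mark, and the small spice jar lies in the V cradle with its cap at the dial end, centred to about 1 mm and still held pressed to the stop with about 23 N; no verdict on the judging came back.

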